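# Tip a slide box out of its row

## Robot

A 7-joint arm with a two-finger parallel gripper is mounted at the origin on a cart in front of the work surface, level with it; the furniture and walls round the work are solid. World frame = base frame: x ahead of the robot, y to its left, z up, the work surface at z = 0. Lengths are in mm, angles in rad, forces in N, time in s.
With the tool pointing down it reaches from about 350 to 900 mm from the base axis. Payload 8.1 kg.
Tool frame: the origin (TCP) lies midway between the tips of the shut fingers; the grasp point (between the pads) lies 19 mm behind it (arm.pinch_z is the distance from the TCP to the grasp point, in mm); z points along the fingers, y is the line along which they close (so a half turn about z gives the same grasp; the last joint's range is limited). The gripper opens to 92 mm and grips with 3 to 60 N. Pads are 19 mm wide; open, the fingers measure 130 mm over their backs; the gripper's body (75 mm by 190 mm) begins 47 mm behind the grasp point.
Start: joints at [-1.335, 0.434, 0.025, 1.573, -0.012, 1.134, -0.075], TCP at [207.75, 589.477, 191.042] pointing down, gripper open.
Joint ranges: [-2.62, 2.62], [-0.44, 2.09], [-1.27, 1.32], [0.08, 2.57], [-1.32, 4.46], [0.12, 2], [-2.74, 2.74]. Speed limits (rad/s): [2.22, 2.22, 3.01, 3.01, 3.14, 3.14, 3.14].

## Interface

Orientations are given as a 3x3 rotation matrix whose columns are the frame's x, y, z axes.
In Python, from rig import arm, claw, kinematics, telemetry, cams, order gives the robot as it stands. Calls block until the motion is done:
- arm.move_pose(position, orientation): joint-space move of the TCP to a pose.
- arm.line_to(position, rotation=None, v=150, max_force=None): straight line of the TCP; rotation=None keeps the orientation; v is the mean speed in mm/s. With max_force (N) it stops when the force on the tool has changed by that much, and returns True; else False.
- arm.goto_joints(angles): joint-space move.
- claw.grip(opening, grip_force=None): finger opening in mm; grip_force is the grip in N (None keeps the last); returns when the fingers have stopped.
- arm.wait(seconds).
- kinematics.ik(position, orientation): joint angles nearest the present ones, or None.
- telemetry.get_obs(): the state.
- cams.get_image(name): name is "side" or "top" or "wrist"; returns the picture (480x640x3 uint8, blue, green, red); there is no depth.
- cams.camera_info(name): a dict with "fx", "fy", "cx", "cy" (pixels), "dist_coeffs" ([k1, k2, p1, p2, k3] as OpenCV has them; the pictures are not rectified), "pose" (4x4, takes a point from camera to world coordinates). Camera axes: x right, y down, z forward; pixel columns grow to the right and rows downward; lengths in mm; the calibration is good to about 2 mm. A picture is of the moment at which its call begins: read the wrist's pose just before it. camera_info takes no time and is no camera call; for the wrist camera it gives the pose at the moment of the call.
A pose or a line that the arm cannot do raises arm.Unreachable and nothing moves.
- order.finish_job(): hands the job in; it is judged then, once.
The state is a dict: "clock": time; "joints": joint angles; "joint_velocities": joint speeds; "tau": joint torques, N m; "eef_pos": TCP position; "tcp_rot": TCP orientation; "wrist_force": force on the tool from outside, world axes, zero at the start; "ft_torque": the same for the moment, N m; "finger_gap": finger opening in mm; "finger_force": force on a finger pad.
Only numpy, scipy, OpenCV 4.12 (cv2) and the standard library are available. Lean on these libraries where they do the work, as an engineer would, in place of code of your own. Each camera call takes 0.05 s, during which the arm holds its last target. There are 200 camera calls.

## Task

Three slide boxes stand tightly side by side in the rack. Hook the one that has framed white label cards on its front and top by its top edge from behind and tilt it out of the row towards the front, until it leans on the rack's rest bar by itself; then grip it by its two broad sides, lift it out and stand it upright in the middle of the dark mat. Leave the other two boxes standing in their places.

Things in the scene. Friction and masses are not known exactly. Their poses are not given: they have to be found in the camera images.
- labelled_box: The slide box to fetch: a case standing on end, 96 mm deep (x), 32 mm thick (y), 150 mm tall (z), about 0.2 kg, weight in its middle. It alone has white cards in metal frames on the front, above the clasp (27 x 50 mm), and on top (27 x 70 mm); all have a label on a broad side. In any of the three places. Origin: centre of its underside; x from the front (clasp, -48 mm) to the back, y left, z up
- labelled_box_top (a point): Centre of the top face of the labelled box, 150 mm above its underside. Tilted forward about the front edge of its foot, the box balances at 33 degrees (back top edge then 184 mm above the desk); past that it falls softly on to the rest bar and stays leaning about 40 degrees; let go earlier, it rocks back upright
- plain_box_1: One of the other two slide boxes in the rack, of the same make, size and axes (96 x 32 x 150 mm), without label cards; origin at the centre of its underside; to be left standing
- plain_box_2: The other unlabelled slide box, as plain_box_1; to be left standing
- rack: Fixed grey rack; origin under the middle place, axes as the boxes'. Floor 6 mm above the desk; places 36 mm apart along y, boxes 4 mm apart. Low fins (to 32 mm above the desk), cheeks (56) and back stop (31, to x = 55) hold the feet; above them front, back and tops are free. A 5 mm bead lies 4 mm before the feet. Round rest bar, 10 mm thick, along y at x = -97, 56 mm above the desk
- mat: Fixed thin dark rubber mat, 140 x 140 mm, 4 mm thick, to the right of the rack; origin at the centre of its underside, on the desk
Not all that is in view belongs to the job. What is shaped like the labelled_box but green is not meant.

How it is judged:
By the outcome, as a careful person would: the job done as asked, in the order asked, and still so for the second after the job is handed in, with the robot touching nothing.
It also fails if it takes over 69 s, if anything falls off the work surface, if the arm or the gripper's body presses on something with over 40 N, if the wrist force passes 120 N, or if a joint passes its speed limit or range.

## Working session

There is one attempt and no reset: what is moved stays moved. The work goes in short steps, each a Python script; the robot and the scene stay as the last script left them, time stands still between calls to the robot, and variables do not carry over. Pictures are saved under pics/ and viewed, at most 10 in all, crops included, and the job is handed in when it is done.

```bash
mkdir -p pics; ls
python3 - <<'E'
from rig import arm,cams,telemetry
import cv2,numpy as np
for n in("side","top"):
    cv2.imwrite(f"pics/{n}0.png",cams.get_image(n)); i=cams.camera_info(n); print(n,i["fx"],i["fy"],i["cx"],i["cy"],i["dist_coeffs"]);print(np.round(i["pose"],3))
print(telemetry.get_obs()["clock"])
E
```

```text
pics
side 579.1456710843111 579.1456710843111 317.9886116318762 242.90753017635743 [0.05555532 0.         0.         0.         0.        ]
[[-4.820000e-01 -5.720000e-01  6.640000e-01 -5.721840e+02]
 [-8.760000e-01  3.330000e-01 -3.490000e-01  7.141230e+02]
 [-2.200000e-02 -7.500000e-01 -6.610000e-01  1.213047e+03]
 [ 0.000000e+00  0.000000e+00  0.000000e+00  1.000000e+00]]
top 440.05707061586736 440.05707061586736 313.31282921735976 243.52041488036394 [-0.02780645  0.          0.          0.          0.        ]
[[ 2.800000e-01 -7.460000e-01  6.040000e-01 -2.820330e+02]
 [-9.600000e-01 -2.230000e-01  1.700000e-01 -1.202950e+02]
 [ 7.000000e-03 -6.270000e-01 -7.790000e-01  1.173084e+03]
 [ 0.000000e+00  0.000000e+00  0.000000e+00  1.000000e+00]]
0.1
```

View pics/side0.png

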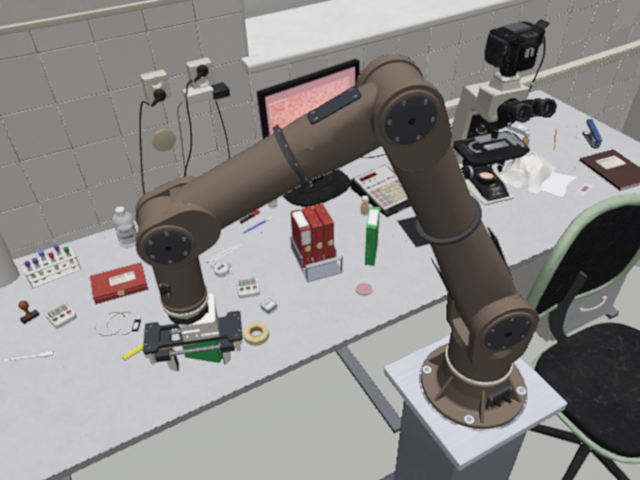

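View pics/top0.png

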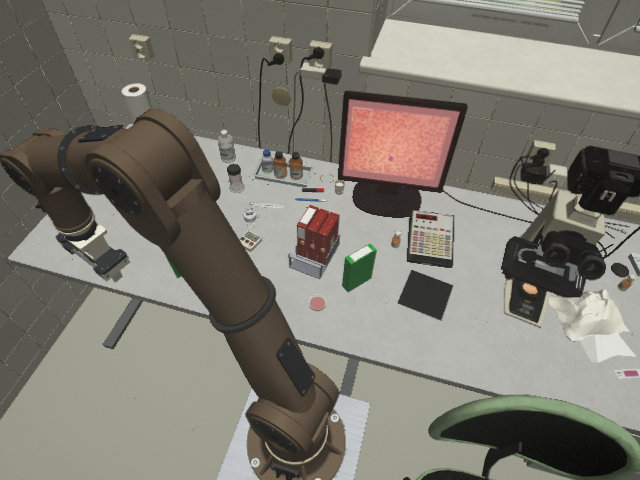

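Side shows the rack at about (315,240) with three red boxes, a green decoy at (372,235), a flat red box at (118,282) and a green item under the gripper. Top shows the rack boxes at (318,235), the green decoy at (359,267) and the mat at (426,295).

Candidates in the top view are the three rack boxes at about (306,230), (318,235) and (330,240), plus the green one at (359,267), which is excluded. I'll check with a close crop.

Run:
```python
import cv2,numpy as np
a=cv2.imread("pics/top0.png")[195:285,275:385];b=cv2.imread("pics/side0.png")[195:285,280:390]
c=np.vstack([cv2.resize(a,None,fx=5,fy=3.3*5/5*1.0 if 0 else 3.3,interpolation=2) if 0 else cv2.resize(a,(366,300),interpolation=2),cv2.resize(b,(366,300),interpolation=2)])
cv2.imwrite("pics/crop1.png",np.hstack([cv2.resize(a,(400,327),interpolation=2),cv2.resize(b,(400,327),interpolation=2)]))
```

```text
(no output)
```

View pics/crop1.png

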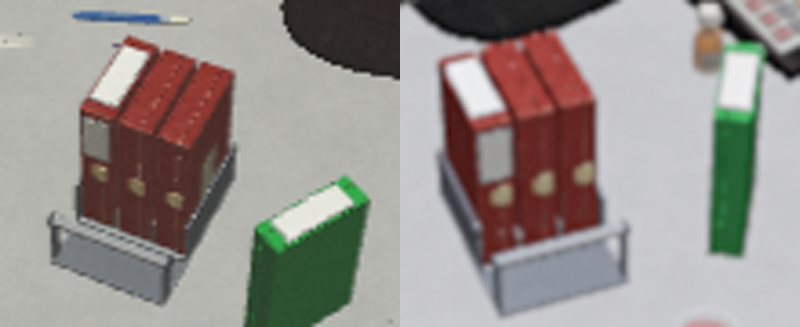

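The crop shows the leftmost rack box carrying both cards: the top card at about (308,216) and the front card at about (301,233) in the top view. The green box is separate. So the target is the left place.

```bash
cat > h.py <<'E'
import cv2,numpy as np
from rig import arm,claw,kinematics,telemetry,cams,order
def ray(i,px):
    K=np.array([[i["fx"],0,i["cx"]],[0,i["fy"],i["cy"]],[0,0,1.]])
    p=cv2.undistortPoints(np.float64(px).reshape(-1,1,2),K,np.float64(i["dist_coeffs"]))[:,0]
    T=np.array(i["pose"]);d=np.c_[p,np.ones(len(p))]@T[:3,:3].T
    return T[:3,3],d
def plane(i,px,z):
    o,d=ray(i,px);return o+d*((z-o[2])/d[:,2])[:,None]
def proj(i,P):
    T=np.linalg.inv(np.array(i["pose"]));K=np.array([[i["fx"],0,i["cx"]],[0,i["fy"],i["cy"]],[0,0,1.]])
    return cv2.projectPoints(np.float64(P).reshape(-1,1,3),cv2.Rodrigues(T[:3,:3])[0],T[:3,3],K,np.float64(i["dist_coeffs"]))[0][:,0]
E
python3 - <<'E'
from h import *
s=110/400
for n,o,cs,box in(("top",(275,195),[(82,100),(127,38),(235,70),(188,140)],(285,200,325,235)),("side",(280,195),[(72,130),(40,58),(152,33),(193,100)],(285,205,312,235))):
    im=cv2.imread(f"pics/{n}0.png");i=cams.camera_info(n)
    print(n,np.round(plane(i,np.array(cs)*s+o,156)[:,:2],0).tolist())
    x0,y0,x1,y1=box;hsv=cv2.cvtColor(im,cv2.COLOR_BGR2HSV)
    m=(hsv[...,2]>215)&(hsv[...,1]<40);mm=np.zeros(m.shape,np.uint8);mm[y0:y1,x0:x1]=m[y0:y1,x0:x1]
    k,l,st,c=cv2.connectedComponentsWithStats(mm)
    j=1+np.argmax(st[1:,4]);r=cv2.minAreaRect(np.argwhere(l==j)[:,::-1].astype(np.float32))
    print("card",st[j],np.round(plane(i,[c[j]],156)),np.round(plane(i,cv2.boxPoints(r),156)[:,:2]).tolist())
    if n=="top":
        m=((hsv[...,2]<70)).astype(np.uint8);m[:, :390]=0;m[:,460:]=0;m[:265]=0;m[325:]=0
        C=max(cv2.findContours(m,0,1)[0],key=cv2.contourArea);print("mat",cv2.contourArea(C));q=cv2.approxPolyDP(C,6,True)[:,0]
        print(q.tolist(),np.round(plane(i,q,4)[:,:2]).tolist())
        M=cv2.moments(C);print(plane(i,[[M['m10']/M['m00'],M['m01']/M['m00']]],4))
    g=cv2.inRange(hsv,(50,100,40),(75,255,255));k,l,st,c=cv2.connectedComponentsWithStats(g);print("green",[ (a.tolist(),np.round(plane(i,[cc],75)[0]).tolist()) for a,cc in zip(st[1:],c[1:]) if a[4]>60])
E
```

```text
top [[573.0, 172.0], [653.0, 156.0], [644.0, 56.0], [556.0, 74.0]]
card [301 208  14  15 103] [[611. 152. 156.]] [[583.0, 167.0], [648.0, 157.0], [638.0, 136.0], [574.0, 147.0]]
mat 1543.0
[[411, 270], [398, 302], [440, 319], [451, 285]] [[609.0, -201.0], [477.0, -180.0], [454.0, -312.0], [587.0, -333.0]]
[[ 529.18124833 -258.2075525     4.        ]]
green [([343, 244, 33, 47, 785], [511.0, -41.0, 75.0])]
side [[560.0, 176.0], [654.0, 157.0], [637.0, 63.0], [545.0, 77.0]]
card [294 212  13  14 111] [[610. 151. 156.]] [[640.0, 159.0], [645.0, 134.0], [579.0, 144.0], [574.0, 168.0]]
green [([366, 225, 12, 40, 370], [489.0, -19.0, 75.0]), ([183, 340, 36, 9, 145], [383.0, 546.0, 75.0]), ([185, 349, 37, 13, 296], [344.0, 548.0, 75.0])]
```

```bash
cat >> h.py <<'E'
YAW=np.radians(-9.7); C0=np.array([608.,151.,0])   # labelled box centre (refined later)
ex=np.array([np.cos(YAW),np.sin(YAW),0]);ey=np.array([-ex[1],ex[0],0]);ez=np.array([0,0,1.])
def L(x,y,z): return C0+ex*x+ey*y+ez*z
def R(yaxis,zaxis): return np.c_[np.cross(yaxis,zaxis),yaxis,zaxis]
def st():
    o=telemetry.get_obs();print("t",round(o["clock"],2),"tcp",np.round(o["eef_pos"],1),"F",np.round(o["wrist_force"],1),"gap",round(o["finger_gap"],1),"ff",np.round(o["finger_force"],1))
E
python3 - <<'E'
from h import *
A,D=ray(cams.camera_info("top"),[(340,178)]);B,E=ray(cams.camera_info("side"),[(268,138)])
M=np.c_[D[0],-E[0]];s=np.linalg.lstsq(M,B-A,rcond=None)[0];print("monitor corner",A+s[0]*D[0],B+s[1]*E[0])
for sg in(1,-1):
    print(sg,[None if q is None else np.round(q,2).tolist() for q in (kinematics.ik(L(85,0,240),R(sg*ex,-ez)),kinematics.ik(L(85,0,240),R(sg*ey,-ez)))])
    t=np.radians(40);zz=ex*np.sin(t)-ez*np.cos(t)
    for d in(-100,0): print(kinematics.ik(L(-48-30,0,110)+zz*d,R(sg*ey,zz)) is not None)
claw.grip(0)
arm.move_pose(L(-20,0,300),R(ey,-ez))
st();i=cams.camera_info("wrist");im=cams.get_image("wrist");cv2.imwrite("pics/w1.png",im);import pickle;pickle.dump(i,open("w1.pkl","wb"))
print(np.round(i["pose"],2))
E
```

```text
monitor corner [757.96308451  86.23945496 200.41488065] [840.08203179 132.13227788 297.9628165 ]
1 [[-0.63, 0.59, 0.64, 1.31, -0.35, 1.35, -0.17], [-0.45, 0.55, 0.32, 1.29, -0.17, 1.33, 1.26]]
True
True
-1 [[-0.24, 0.55, -0.06, 1.27, 0.03, 1.33, 2.68], [-0.71, 0.63, 0.8, 1.32, -0.45, 1.38, -1.66]]
True
True
t 3.65 tcp [587.8 155.8 299.7] F [0.6 0.5 0. ] gap 0.6 ff 0.0
[[ 1.7000e-01  9.5000e-01  2.6000e-01  5.1759e+02]
 [ 9.9000e-01 -1.6000e-01 -5.0000e-02  1.6846e+02]
 [-0.0000e+00  2.7000e-01 -9.6000e-01  4.9267e+02]
 [ 0.0000e+00  0.0000e+00  0.0000e+00  1.0000e+00]]
```

View pics/w1.png

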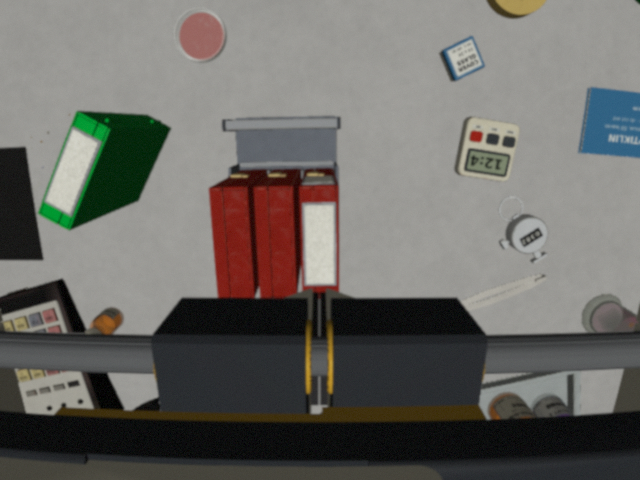

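The wrist view has the front towards the top of the picture. The labelled box's card spans about (303–338, 202–287), the rest bar is at y≈122, and the green decoy is at (110,165). I'll refine the box pose from the card.

Run:
```python
from h import *
import pickle
i=pickle.load(open("w1.pkl","rb"));im=cv2.imread("pics/w1.png");hsv=cv2.cvtColor(im,cv2.COLOR_BGR2HSV)
m=((hsv[...,2]>180)&(hsv[...,1]<40)).astype(np.uint8);z=np.zeros_like(m);z[190:296,298:345]=m[190:296,298:345]
z=cv2.morphologyEx(z,cv2.MORPH_OPEN,np.ones((3,3)))
c=max(cv2.findContours(z,0,1)[0],key=cv2.contourArea);r=cv2.minAreaRect(c);b=cv2.boxPoints(r);P=plane(i,b,156)[:,:2]
print(b.round(1).tolist(),P.round(1).tolist(),P.mean(0))
for k in range(4): d=P[(k+1)%4]-P[k];print(np.hypot(*d).round(1),np.degrees(np.arctan2(d[1],d[0])).round(1))
print("bar ends",plane(i,[(223,123),(341,123)],61).round(1).tolist())
print("row top right-front, left-front",plane(i,[(211,187),(339,184)],156).round(1).tolist())
```

```text
[[305.0, 206.0], [333.0, 206.0], [333.0, 283.0], [305.0, 283.0]] [[575.9, 147.1], [579.6, 169.0], [643.7, 158.8], [639.9, 135.8]] [609.78315653 152.66277173]
22.2 80.5
65.0 -9.0
23.3 -99.5
65.0 170.0
bar ends [[497.7, 76.3, 61.0], [517.4, 189.8, 61.0]]
row top right-front, left-front [[548.4, 76.5, 156.0], [563.1, 176.4, 156.0]]
```

```bash
sed -i 's/-9.7)/-9.85)/;s/608.,151.,0/609.5,152.4,0/' h.py
python3 - <<'E'
from h import *
Q=R(ey,-ez)
arm.move_pose(L(72,6,200),Q); arm.line_to(L(72,6,144),v=120); st()
hit=arm.line_to(L(50,6,144),v=20,max_force=2.5)
p=telemetry.get_obs()["eef_pos"];x=(np.array(p)-C0)@ex;print(hit,"contact x",x);st()
im=cams.get_image("top");cv2.imwrite("pics/c1.png",im)
E
```

```text
t 4.92 tcp [681.8 146.4 145.5] F [-0.7  0.1 -0.1] gap 0.3 ff 0.0
False contact x 50.099680770508
t 6.17 tcp [659.9 149.7 144. ] F [ 1.  -0.1 -1. ] gap 0.6 ff 0.0
```

Run:
```python
from h import *
for d in (6,10,14,18,22,26,30):
    t=np.radians(d);c,s=np.cos(t),np.sin(t)
    arm.line_to(L(-48+96*c-138*s+9.5,6,6+96*s+138*c),v=50)
st()
a=cams.get_image("top")[170:300,255:395];b=cams.get_image("side")[170:300,250:390]
cv2.imwrite("pics/c2.png",np.hstack([cv2.resize(a,(400,371),interpolation=2),cv2.resize(b,(400,371),interpolation=2)]))
```

```text
t 8.92 tcp [586.3 162.7 173.6] F [ 0.7  0.  -0.3] gap 0.3 ff 0.0
```

View pics/c2.png

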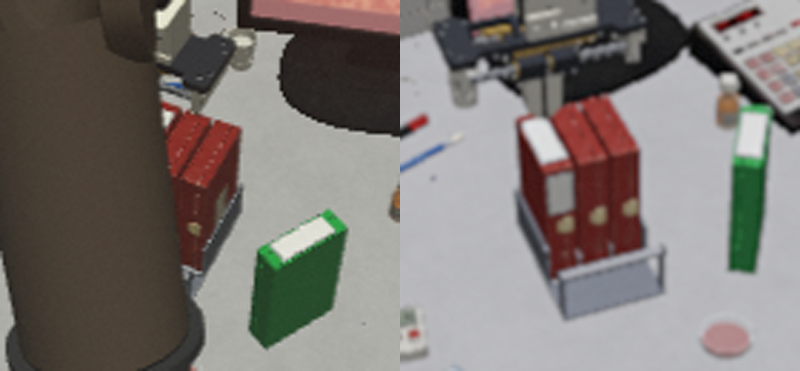

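The crop shows the box still upright, with the fingers passed over its top. Nothing else was disturbed. The contact point was too high, so I'll retry lower and check the tilt from the side camera.

```bash
cat >> h.py <<'E'
def tilt(show=True):
    im=cams.get_image("side");i=cams.camera_info("side");hsv=cv2.cvtColor(im,cv2.COLOR_BGR2HSV)
    m=((hsv[...,2]>200)&(hsv[...,1]<40)).astype(np.uint8);z=np.zeros_like(m);z[195:290,280:325]=m[195:290,280:325]
    k,l,s,c=cv2.connectedComponentsWithStats(z);j=1+np.argmax(s[1:,4]) if k>1 else 0
    T=np.radians(np.arange(0,50));P=np.array([L(-48+48*np.cos(t)-150*np.sin(t),0,6+48*np.sin(t)+150*np.cos(t)) for t in T])
    d=np.hypot(*(proj(i,P)-c[j]).T);b=int(np.argmin(d));print("tilt",b,"res",d[b].round(1),"area",s[j,4],c[j].round(1));return im,b
E
python3 - <<'E'
from h import *
tilt()
arm.line_to(L(-25,6,200),v=150);arm.line_to(L(72,6,200),v=200);arm.line_to(L(72,6,136),v=150)
for x in (56,48,40,32): arm.line_to(L(x,6,136),v=40);st();im,b=tilt()
cv2.imwrite("pics/c3.png",cv2.resize(im[150:300,240:400],(640,600),interpolation=2))
E
```

```text
tilt 1 res 0.5 area 108 [299.9 218.5]
t 11.15 tcp [665.7 148.9 136.3] F [0.  0.7 0.9] gap 0.6 ff 0.0
tilt 0 res 0.5 area 109 [299.9 218.4]
t 11.55 tcp [657.6 150.3 136. ] F [-0.4 -0.1  0.5] gap 0.2 ff 0.0
tilt 0 res 0.5 area 109 [299.9 218.4]
t 11.95 tcp [649.7 151.7 136.1] F [-0.3 -0.3  0.5] gap 0.2 ff 0.0
tilt 0 res 0.5 area 109 [299.9 218.4]
t 12.35 tcp [641.8 153.  136.1] F [ 1.1 -0.8 -0.8] gap 0.5 ff 0.0
tilt 0 res 0.5 area 109 [299.9 218.4]
```

View pics/c3.png

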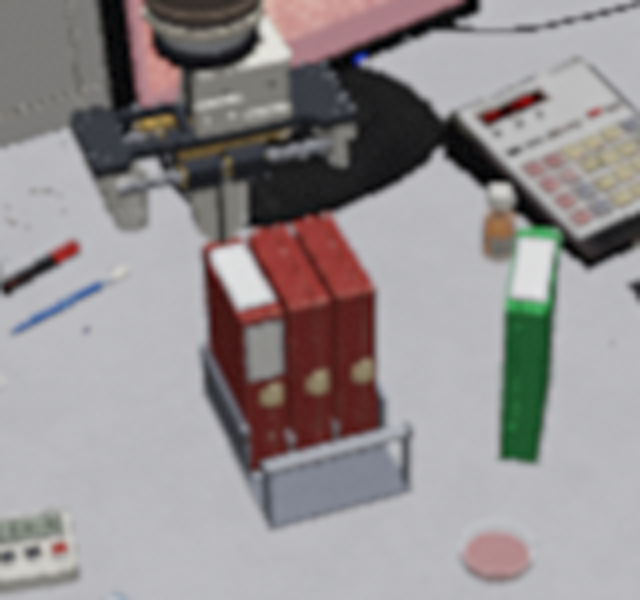

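The crop shows the box still upright and the fingers behind its back edge, at about pixel (296,208). The reported TCP would put them inside the box, so I'll check the finger geometry by projection.

Run:
```python
from h import *
o=telemetry.get_obs();p=np.array(o["eef_pos"]);print(p,np.round(o["tcp_rot"],3).tolist(),np.round(o["joints"],3))
i=cams.camera_info("side");print("tcp+0,20,40,66:",proj(i,[p+ez*h for h in(0,20,40,66)]).round(1).tolist())
print("top corners FL,FR,BR,BL",proj(i,[L(-48,16,156),L(-48,-16,156),L(48,-16,156),L(48,16,156)]).round(1).tolist())
print("foot front L", proj(i,[L(-48,16,6),L(-48,-16,6)]).round(1).tolist(), "bar ends",proj(i,[L(-97,-36-58,61),L(-97,-36+58,61)]).round(1).tolist())
im=cams.get_image("side");c=im[170:250,270:350]
cv2.imwrite("pics/c4.png",cv2.resize(c,(600,600),interpolation=cv2.INTER_CUBIC))
```

```text
[642.01154119 152.8877017  136.11374129] [[-0.985, 0.171, 0.0], [0.171, 0.985, 0.0], [-0.0, 0.0, -1.0]] [-0.517  0.545  0.313  1.566 -0.184  1.059  1.243]
tcp+0,20,40,66: [[294.4, 217.9], [294.1, 212.6], [293.8, 207.2], [293.3, 200.1]]
top corners FL,FR,BR,BL [[299.1, 229.8], [309.8, 227.3], [299.6, 207.8], [289.3, 210.2]]
foot front L [[301.3, 268.0], [311.3, 265.5]] bar ends [[341.4, 256.3], [303.7, 265.8]]
```

View pics/c4.png

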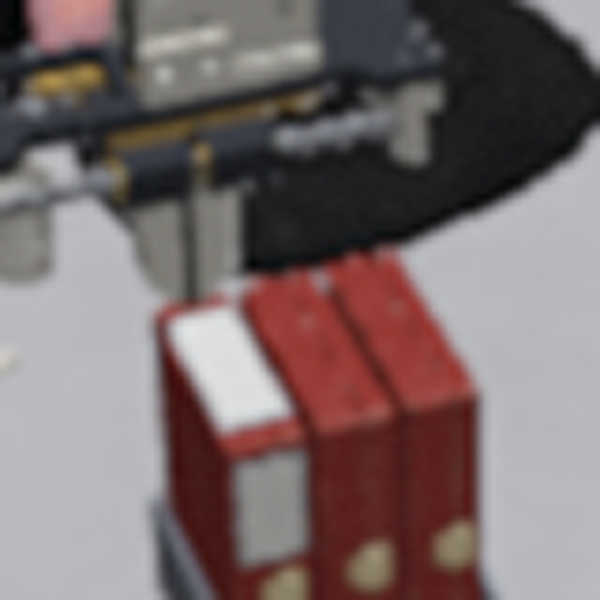

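Run:
```python
from h import *
import pickle
i=pickle.load(open("w1.pkl","rb"));p=np.array([587.8,155.8,299.7])
print("wrist proj tcp +0,20,40,66",proj(i,[p+ez*h for h in(0,20,40,66)]).round(1).tolist())
i=cams.camera_info("wrist");im=cams.get_image("wrist");p=np.array(telemetry.get_obs()["eef_pos"])
print(np.round(i["pose"],2).tolist(),proj(i,[p,L(48,0,156),L(-48,0,156),L(-97,-94,61),L(-97,22,61)]).round(1).tolist())
cv2.imwrite("pics/w2.png",im)
```

```text
wrist proj tcp +0,20,40,66 [[317.6, 281.3], [317.4, 297.3], [317.2, 317.0], [316.8, 350.5]]
[[0.17, 0.95, 0.27, 571.75], [0.99, -0.16, -0.05, 165.91], [-0.0, 0.27, -0.96, 329.01], [0.0, 0.0, 0.0, 1.0]] [[317.5, 281.4], [303.8, 330.6], [301.7, 104.0], [148.7, 29.6], [345.7, 26.0]]
```

View pics/w2.png

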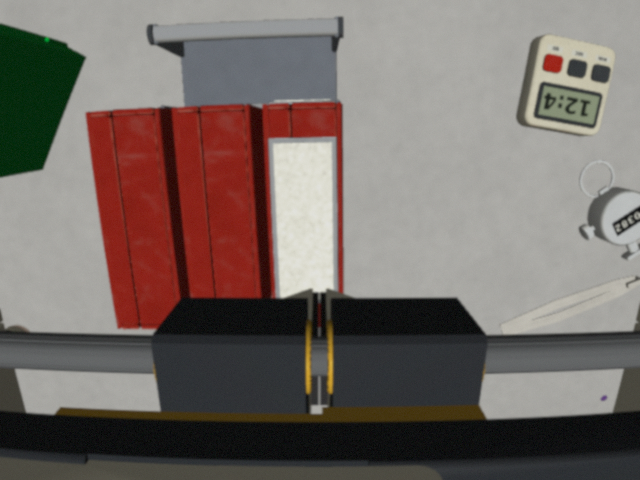

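In the wrist view the shut finger tips at about (320,292) cover the card in front of the box's back edge (row ≈328), so they are above the top, not behind it. They end 20–30 mm short of the stated TCP. A gentle touch-down on the box top will measure this.

Run:
```python
from h import *
st();print(arm.line_to(L(32,3,105),v=15,max_force=4));st()
```

```text
t 12.5 tcp [642.2 152.8 136. ] F [-0.1 -0.   0.2] gap 0.5 ff 0.0
True
t 13.62 tcp [641.9 151.4 120.7] F [-1.  -0.2  6.5] gap 0.3 ff 3.2
```

The tips really lie 35 mm short of the reported TCP: contact came at a reported 121 against a true 156. I'll correct by 35 mm along the tool axis and hook again.

```bash
cat >> h.py <<'E'
D=35.
def tip(x,y,z,zt=-ez): return L(x,y,z)+D*np.asarray(zt)   # reported TCP for true tip at local x,y,z
E
python3 - <<'E'
from h import *
arm.line_to(tip(32,6,175),v=150);arm.line_to(tip(72,6,175),v=150);arm.line_to(tip(72,6,143),v=120)
for x in (62,54,46): arm.line_to(tip(x,6,143),v=40);st();im,b=tilt()
E
```

```text
t 15.14 tcp [671.5 148.  108.6] F [ 0.9 -0.2 -0.3] gap 0.5 ff 0.0
tilt 0 res 0.5 area 109 [299.9 218.4]
t 15.54 tcp [663.5 149.2 108.1] F [ 0.7  0.2 -0.4] gap 0.4 ff 0.2
tilt 2 res 0.4 area 117 [300.2 219. ]
t 15.94 tcp [655.4 150.6 108. ] F [0.9 0.5 0.2] gap -0.1 ff 0.2
tilt 5 res 0.2 area 133 [300.9 220.3]
```

It is tilting and matches the model. I'll continue the arc.

Run:
```python
from h import *
for d in (8,12,16,20,24,28,31,34,36.5,38.5):
    t=np.radians(d);c,s=np.cos(t),np.sin(t)
    arm.line_to(tip(-48+96*c-137*s+9.5,6,6+96*s+137*c),v=50 if d<30 else 30)
    if d in(12,24,31,36.5,38.5): im,b=tilt()
    if d==12 and b<7: print("abort");break
st();arm.wait(.4);tilt()
```

```text
tilt 13 res 0.6 area 146 [303.2 223.5]
tilt 24 res 0.8 area 170 [307.  230.4]
tilt 33 res 1.1 area 187 [310.1 236.8]
tilt 40 res 1.2 area 193 [312.4 242.6]
tilt 40 res 1.2 area 193 [312.4 242.6]
t 20.22 tcp [562.5 166.7 138. ] F [ 0.2  0.3 -0.3] gap 0.4 ff 0.0
tilt 40 res 1.2 area 193 [312.4 242.6]
```

The box now leans at 40° by itself. Next I'll retreat, tilt the tool to match and grip.

```bash
cat >> h.py <<'E'
def bx(v,u=48,deg=40):
    t=np.radians(deg);c,s=np.cos(t),np.sin(t);zt=ex*s-ez*c
    return L(-48+u*c-v*s,0,6+u*s+v*c)+D*zt, R(ey,zt)
E
python3 - <<'E'
from h import *
arm.line_to(tip(10,6,215),v=200)
p,Q=bx(230);print(np.round(kinematics.ik(p,Q),2))
claw.grip(70);arm.move_pose(p,Q);st();tilt()
print(arm.line_to(bx(108)[0],v=80,max_force=6));st();tilt()
b=cams.get_image("side")[160:310,240:400];a=cams.get_image("wrist")
cv2.imwrite("pics/g1.png",np.hstack([cv2.resize(b,(400,375),interpolation=2),cv2.resize(a,(400,375))]))
E
```

```text
[-1.09  0.06  0.13  2.4   1.13  0.69 -0.47]
t 23.86 tcp [475.5 175.8 186.6] F [0.7 0.1 0.1] gap 70.1 ff 0.0
tilt 49 res 1.3 area 57 [315.1 250.4]
False
t 25.58 tcp [552.1 162.5  92.9] F [-0.5 -0.8 -0.8] gap 70.1 ff 0.0
tilt 49 res 2.8 area 17 [315.5 252.9]
```

View pics/g1.png

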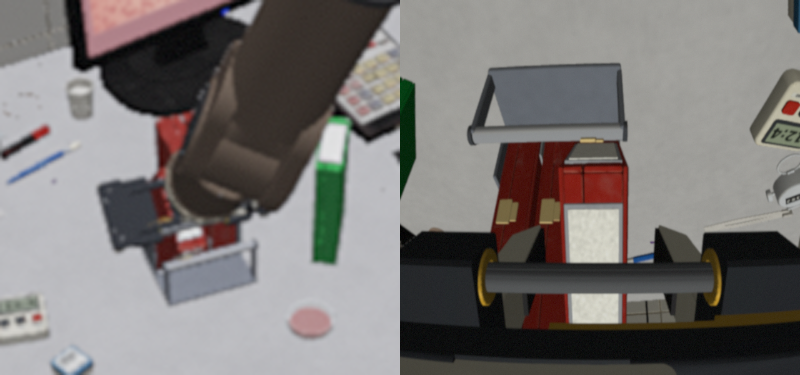

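The fingers straddle the labelled box: it spans x 560–628 in the wrist half, with the fingers at about 520 and 680. I'll grip and lift.

Run:
```python
from h import *
claw.grip(20,30);st()
o=telemetry.get_obs()
if 26<o["finger_gap"]<38:
    p=np.array(o["eef_pos"]);arm.line_to(p+ez*25,v=60);st()
    arm.line_to(p+ez*190-ex*20,v=150);st()
    cv2.imwrite("pics/l1.png",np.hstack([cv2.resize(cams.get_image("side")[90:310,200:420],(400,400)),cv2.resize(cams.get_image("wrist"),(400,400))]))
```

```text
t 26.43 tcp [552.2 162.2  92.7] F [-0.3  0.1 -0.7] gap 31.7 ff 29.8
t 26.99 tcp [552.  162.3 117.5] F [-0.3 -0.2 -2.9] gap 31.5 ff 29.8
t 28.25 tcp [532.2 165.1 281.6] F [-0.4  0.7 -2.3] gap 31.6 ff 29.8
```

View pics/l1.png

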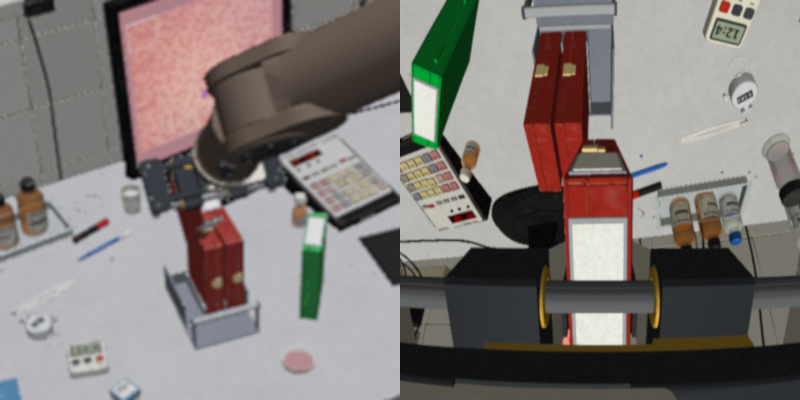

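The side half shows the two plain boxes still standing in the rack, and the wrist half shows the labelled box held between the pads. I'll turn it upright and carry it to the mat over the decoy.

Run:
```python
from h import *
o=telemetry.get_obs();zt=np.array(o["tcp_rot"])[:,2];T=np.array(o["eef_pos"])-D*zt
Q=R(ey,-ez);dn=-ez*D;M=np.array([531,-257,0.])
arm.line_to(T+[0,0,15]+dn,Q,v=100);st()
arm.line_to(M+[0,0,325]+dn,v=250);st()
arm.line_to(M+[0,0,4+108+15]+dn,v=150);st()
print(arm.line_to(M+[0,0,4+108-6]+dn,v=20,max_force=4));st()
im=cams.get_image("side");cv2.imwrite("pics/p1.png",im)
```

```text
t 29.79 tcp [509.8 169.3 288.5] F [ 0.4  0.2 -1.9] gap 31.4 ff 29.8
t 31.65 tcp [ 531.3 -255.7  290. ] F [-0.5 -0.4 -1.8] gap 31.6 ff 29.8
t 33.12 tcp [ 531.6 -257.4   92.9] F [ 0.2 -0.6 -3.2] gap 31.6 ff 29.8
True
t 33.87 tcp [ 531.3 -257.    76.6] F [ 0.5 -0.2  4.4] gap 31.5 ff 29.9
```

Run:
```python
from h import *
claw.grip(45);arm.wait(.3);claw.grip(75);p=np.array(telemetry.get_obs()["eef_pos"])
arm.line_to(p+[0,0,130],v=120);arm.line_to(p+[-60,0,200],v=200);arm.move_pose(L(-150,60,290),R(ey,-ez));st()
for n in("top","side"):
    im=cams.get_image(n);i=cams.camera_info(n);hsv=cv2.cvtColor(im,cv2.COLOR_BGR2HSV);cv2.imwrite(f"pics/e_{n}.png",im)
    c0=proj(i,[[531,-257,154]])[0];m=((hsv[...,2]>200)&(hsv[...,1]<45)).astype(np.uint8)
    k,l,s,c=cv2.connectedComponentsWithStats(m);js=[j for j in range(1,k) if s[j,4]>30 and np.hypot(*(c[j]-c0))<20]
    print(n,c0,[(s[j,4],c[j].round(1).tolist(),plane(i,[c[j]],154)[0].round(1).tolist(),plane(i,cv2.boxPoints(cv2.minAreaRect(np.argwhere(l==j)[:,::-1].astype(np.float32))),154)[:,:2].round(0).tolist()) for j in js])
    r=cv2.inRange(hsv,(0,110,50),(8,255,255))|cv2.inRange(hsv,(172,110,50),(180,255,255))
    k,l,s,c=cv2.connectedComponentsWithStats(r);print([(s[j].tolist(),plane(i,[c[j]],79)[0].round(0).tolist()) for j in range(1,k) if s[j,4]>80])
    print("expected plain tops",proj(i,[L(0,-36,156),L(0,-72,156),L(0,-36,80)]).round(0).tolist())
```

```text
t 39.03 tcp [472.6 235.9 289.9] F [0.2 0.6 0.4] gap 74.4 ff 0.0
top [435.74505357 265.55334669] [(np.int32(142), [436.3, 265.3], [532.4, -258.5, 154.0], [[504.0, -242.0], [568.0, -254.0], [563.0, -276.0], [499.0, -264.0]])]
[([353, 109, 18, 13, 183], [1291.0, 121.0, 79.0]), ([348, 110, 67, 61, 2080], [1165.0, 37.0, 79.0]), ([167, 167, 42, 31, 696], [710.0, 630.0, 79.0]), ([308, 209, 31, 56, 1035], [618.0, 103.0, 79.0]), ([418, 288, 12, 19, 109], [462.0, -245.0, 79.0])]
expected plain tops [[318.0, 219.0], [328.0, 223.0], [317.0, 235.0]]
side [430.24595462 190.3391989 ] [(np.int32(96), [430.8, 190.0], [531.7, -259.6, 154.0], [[561.0, -252.0], [571.0, -277.0], [502.0, -266.0], [492.0, -242.0]])]
[([415, 184, 27, 54, 745], [514.0, -241.0, 79.0]), ([303, 203, 31, 59, 1319], [614.0, 90.0, 79.0]), ([91, 264, 56, 39, 1131], [697.0, 677.0, 79.0])]
expected plain tops [[311.0, 216.0], [323.0, 213.0], [312.0, 236.0]]
```

Both cameras put the top card at (532,−259) at height 154. That means the box stands upright at the mat's centre, and the plain boxes are in their places. Handing in.

```bash
python3 -c "
from rig import order;print(order.finish_job())"
```

```text
the job is handed in; nothing more can be done
None
```

The labelled box was hooked and tilted onto the rest bar, then gripped, lifted out and stood upright within about 3 mm of the mat's centre; the two plain boxes still stand in the rack, and I handed the job in at about 39 s (limit 69 s).

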